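Close the book rack to its inner notch

ROBOT

A 6-joint arm with a two-finger parallel gripper is mounted at the origin on the work surface. World frame = base frame: x ahead of the robot, y to its left, z up, the work surface at z = 0. Lengths are in m, angles in rad, forces in N, time in s.
With the tool pointing down it reaches from about 0.325 to 0.775 m from the base axis. Payload 5.5 kg.
Tool frame: the origin (TCP) lies midway between the tips of the shut fingers; the grasp point (between the pads) lies 19 mm behind it; z points along the fingers, y is the line along which they close (so a half turn about z gives the same grasp; the last joint's range is limited). The gripper opens to 85 mm and grips with 20 to 120 N. Pads are 22 mm wide; open, the fingers measure 114 mm over their backs; the gripper's body (76 mm by 85 mm) begins 54 mm behind the grasp point. The pads swing forward as they close: fully open they stand 13 mm farther back than shut.
Start: joints at [-1.291, 0.091, 1.231, -0, 1.82, -0.057], TCP at [0.198, -0.566, 0.231] pointing down, gripper open.
Joint ranges: [-2.87, 2.87], [-0.86, 2.18], [0.17, 2.46], [-1.51, 4.65], [0.06, 2.69], [-2.65, 2.65]. Speed limits (rad/s): [2.57, 2.57, 3.01, 3.14, 3.14, 3.14].

INTERFACE

Orientations are given as a rotation vector (axis times angle).
In Python, from station import env gives the robot as it stands.
- The arm moves only by the tool apply_moves, never from a script. Its argument "commands" is a list of rows, each a list of 3 entries, a list of its own where there are three numbers: the shift along the tool's x, y, z in m, then the turn, a rotation vector about the tool's x, y, z in degrees, then the closure in counts, from 0 (fully open) to 255 (shut). A call has 1 to 8 rows; each row shifts and turns the commanded pose from where the row before left it, along the tool's axes as they then stand; what a row does not reach is not made up. A row lasts 1/12 s, in which the tool goes at most 41.7 mm and 7.16 degrees, less where a joint would pass 70% of its speed; a pose out of reach is approached as far as the arm can. A call with a gripper value outside its range is refused whole. The fingers move at their own pace and stop on an object; "squeeze" is the grip in N (left out, the last holds). Time passes only in rows, so rows that do not move let the fingers close. It gives the time, the measured TCP pose, the force, the opening and the grip force at its end, in the units of the state.
- env.observe(): the state, without advancing time (a new reading comes with each control period).
- env.snapshot(name): name is "scene" or "top" or "wrist"; returns a dict with "frame" (400x640x3 uint8, red, green, blue), "depth" (400x640 float32, m along the optical axis (not along the pixel's ray), 0 where there is no reading), "camera_matrix" (3x3 intrinsics, pixels), "view" (4x4, takes a point from world to camera coordinates). Camera axes: x right, y down, z forward; pixel columns grow to the right and rows downward; lengths in m; the calibration is good to about 2 mm. A picture is of the moment at which its call begins.
- env.close_job(): hands the job in; it is judged then, once.
Trained networks look in a picture, given as the dict that the camera call returned (one of the last four; its "shot" number tells which), for a name from the list of things; names that differ only in an ending like _2 or _b are one class to them, and where a whole thing is asked for, a point or a joint stands for the part that bears it (a point fixed in the world has none). Each returns a list of dicts, best first, with "score" (0 to 1); they miss things now and then, are a little off and sometimes report something else, mostly with a low value. They report only what shows in the picture. A call takes as long as a camera call.
- env.boxes_of(picture, label): "bbox" ([left, top, width, height] in pixels, round what is visible of it).
- env.cut_out(picture, label): "region" (400x640 bool, what is visible of it) and "bbox" ([left, top, width, height] in pixels, round what is visible of it).
The state is a dict: "time_s": time; "qpos": joint angles; "qd": joint speeds; "tau": joint torques, N m; "tcp_pos": TCP position; "eef_rot": TCP orientation; "contact_force": force on the tool from outside, world axes, zero at the start; "wrist_torque": the same for the moment, N m; "finger_gap": finger opening in m; "gripper_force": force on a finger pad.
Only numpy, scipy, OpenCV 4.12 (cv2) and the standard library are available. Lean on these libraries where they do the work, as an engineer would, in place of code of your own. Each camera call takes 0.05 s, during which the arm holds its last target. There are 200 camera calls.

TASK

Close up the book rack on the dresser: push the sliding bookend by its outer face along the rack towards the books, past the outer notch, until its spring pin drops into the inner notch, the one nearest the books, and stop there without pushing on past it. Only push it: do not pinch the bookend or reach over to its felt-lined side, do not touch the pin's knob, and leave the books and everything else where they stand. Then take the hand away, leaving the bookend in the notch.

Things in the scene. Friction and masses are not known exactly. Their poses are not given: they have to be found in the camera images.
- rack: Dark wooden book rack fixed to the table, turned up to 0.3 rad: board 170 (x) x 420 (y) x 18 mm. Origin under its centre; y runs along the rack to the fixed upright end (12 mm thick, at y = +201 mm, top 145 mm above the table); x points roughly away from the robot. A notched steel track 22 mm wide, top 30 mm above the table, runs along y at x = +60 mm.
- bookend (a joint): Travel in m of the sliding bookend along the rack's +y, towards the books: 0 outer end, 0.13 in the outer notch, 0.20 in the inner notch, hard stop 0.225. Slides with 2 N friction plus about 12 N per m/s; pushed slowly, leaving the outer notch inward takes about 7 N, the inner one about 12 N (more when fast). Each notch draws it in from 5 to 6 mm off its centre; the force dips as the pin drops.
- bookend_push (a point): Middle of the width of the bookend's outer face (facing rack -y, away from the books), 110 mm above the table. The bookend is an upright dark wooden panel, 150 mm wide (rack x -75 to +75 mm), 12 mm thick, 20 to 145 mm above the table; at travel s its mid-plane is at rack y = s - 150 mm. This face is clear to push from 50 mm up.
- lining: Grey felt lining 110 x 3 x 95 mm on the bookend's inner face (towards the books); touching it means reaching over or pinching the panel. Its frame is that of the panel: origin at table height in the panel's mid-plane.
- index_pin (a joint): Height in m of the spring-loaded index pin that rides with the bookend, in a lug on its inner side at rack x = +60 mm, 25 mm inward of the panel's mid-plane. About -0.0005 riding on the track, -0.0043 down in the outer notch, -0.0074 down in the inner notch; positive when pulled up.
- pin_knob: Black round knob, 22 mm diameter, 20 mm tall, on top of the index pin, 90 to 110 mm above the table; origin at the centre of its underside. Not to be touched or pulled.
- notch_outer (a point): Centre of the outer notch (a V groove 16 mm wide, 5 mm deep across the steel track), at the track's top, 30 mm above the table.
- notch_inner (a point): Centre of the inner notch (a V groove 16 mm wide, 9 mm deep), the one nearest the books, at the track's top. It lies 70 mm beyond the outer notch. The pin is over it when the bookend's mid-plane is 25 mm short of it (bookend travel 0.20).
- book0: Small blue hardback book standing upright on the rack by the fixed end, 30 mm thick (y), 118 mm tall, 100 mm deep (x), loose; origin under its centre. Leave alone. With the bookend in the inner notch the nearest book is still about 25 mm from it.
- book1: Small terracotta hardback book standing upright on the rack by the fixed end, 22 mm thick (y), 110 mm tall, 95 mm deep (x), loose; origin under its centre. Leave alone. With the bookend in the inner notch the nearest book is still about 25 mm from it.
- book2: Small grey hardback book standing upright on the rack by the fixed end, 32 mm thick (y), 116 mm tall, 100 mm deep (x), loose; origin under its centre. Leave alone. With the bookend in the inner notch the nearest book is still about 25 mm from it.
- book3: Small white hardback book standing upright on the rack by the fixed end, 24 mm thick (y), 106 mm tall, 92 mm deep (x), loose; origin under its centre. Leave alone. With the bookend in the inner notch the nearest book is still about 25 mm from it.
- candle_jar: White open candle jar, 82 mm diameter, 90 mm tall, beyond the rack; origin under its centre. Leave alone.
- candlestick: Brass candlestick with a candle, foot 90 mm diameter, 170 mm tall in all, beyond the rack; origin under its centre. Leave alone.
- gift_box: Small closed card box 74 x 94 x 42 mm, on the robot's side of the rack; origin under its centre. Leave alone.
- glass_votive: Green glass tumbler, 68 mm diameter, 60 mm tall, beyond the rack; origin under its centre. Leave alone.

How it is judged:
By the outcome, as a careful person would: the job done as asked, in the order asked, and still so for the second after the job is handed in, with the robot touching nothing.
It also fails if it takes over 42 s, if anything falls off the work surface, if the arm or the gripper's body presses on something with over 40 N, if the wrist force passes 120 N, or if a joint passes its speed limit or range.

## Working session

There is one attempt and no reset: what is moved stays moved. The work goes in short steps, Python scripts to look and compute and a tool call to move; the robot and the scene stay as the last step left them, time stands still between calls to the robot, and variables do not carry over. Pictures are saved under pics/ and viewed, at most 10 in all, crops included, and the job is handed in when it is done.

Besides the shell and the picture viewer there is one more tool, called after "Request:" as a command line: name --argument value ..., lists and objects as JSON in quotes. apply_moves: Moves the arm, as the interface text tells. Its arguments: {"type":"object","properties":{"commands":{"type":"array","items":{"type":"array"}},"squeeze":{"type":"number"}},"required":["commands"]}

```bash
mkdir -p pics
cat > h.py <<'E'
import numpy as np, cv2
from station import env
def pts(p,mask):
    K=p["camera_matrix"];V=p["view"];d=p["depth"]
    v,u=np.nonzero(mask&(d>0));z=d[v,u]
    c=np.c_[(u-K[0,2])*z/K[0,0],(v-K[1,2])*z/K[1,1],z]
    return (c-V[:3,3])@V[:3,:3]
def proj(p,X):
    c=p["view"][:3,:3]@np.array(X)+p["view"][:3,3]; q=p["camera_matrix"]@c; return q[:2]/q[2]
E
python3 - <<'E'
from h import *
o=env.observe();print({k:np.round(v,3).tolist() for k,v in o.items()})
ims=[]
for n in("top","scene"):
    p=env.snapshot(n);ims.append(p["frame"])
    for l in("rack","bookend","pin_knob","book0","book3","gift_box","candlestick","candle_jar","glass_votive","lining"):
        r=env.cut_out(p,l)
        for q in r[:1]:
            X=pts(p,q["region"])
            print(n,l,round(q["score"],2),q["bbox"],len(X), np.round(np.percentile(X,[3,50,97],axis=0),3).tolist() if len(X) else '')
    cv2.imwrite(f"pics/{n}.png",p["frame"][...,::-1])
E
```

```text
{'time_s': 0.0, 'qpos': [-1.291, 0.092, 1.232, -0.0, 1.82, -0.057], 'qd': [-0.0, 0.001, -0.0, -0.001, 0.001, -0.001], 'tau': [0.0, -45.873, -41.802, -0.0, 0.012, 0.0], 'tcp_pos': [0.198, -0.566, 0.23], 'eef_rot': [-3.095, -0.526, 0.0], 'contact_force': [0.376, -0.249, 1.029], 'wrist_torque': [0.005, -0.042, 0.029], 'gripper_force': 0.0, 'finger_gap': 0.086}
top bookend 0.8 [350.2, 185.4, 67.1, 86.6] 2125 [[0.457, -0.127, 0.017], [0.537, -0.098, 0.109], [0.595, -0.049, 0.145]]
top book0 0.96 [281.1, 238.2, 26.9, 53.8] 805 [[0.428, 0.054, 0.053], [0.469, 0.072, 0.12], [0.51, 0.092, 0.124]]
top book3 0.96 [281.1, 238.2, 26.9, 53.8] 805 [[0.428, 0.054, 0.053], [0.469, 0.072, 0.12], [0.51, 0.092, 0.124]]
top gift_box 0.64 [286.5, 312.4, 53.0, 53.9] 2128 [[0.3, 0.004, 0.039], [0.335, 0.048, 0.041], [0.371, 0.092, 0.044]]
top candlestick 0.96 [248.5, 165.8, 41.0, 49.9] 1533 [[0.582, 0.091, -0.0], [0.613, 0.125, 0.013], [0.66, 0.17, 0.159]]
top candle_jar 0.74 [318.7, 129.9, 41.2, 52.3] 1717 [[0.638, -0.055, 0.017], [0.677, -0.018, 0.06], [0.715, 0.017, 0.089]]
top glass_votive 0.7 [376.1, 1
[... 607 characters left out ...]
2.9, 25.4, 59.5] 614 [[0.401, 0.132, 0.038], [0.487, 0.162, 0.128], [0.497, 0.182, 0.133]]
scene book3 0.9 [347.2, 142.9, 25.4, 59.5] 614 [[0.401, 0.132, 0.038], [0.487, 0.162, 0.128], [0.497, 0.182, 0.133]]
scene gift_box 0.63 [295.3, 156.7, 20.7, 25.7] 540 [[0.309, 0.003, -0.0], [0.366, 0.029, 0.037], [0.38, 0.055, 0.041]]
scene candlestick 0.66 [339.1, 181.1, 39.3, 75.6] 1527 [[0.596, 0.095, -0.001], [0.635, 0.13, 0.015], [0.668, 0.17, 0.155]]
scene candle_jar 0.97 [273.0, 219.8, 40.5, 58.4] 2018 [[0.644, -0.053, 0.008], [0.705, -0.017, 0.059], [0.722, 0.02, 0.087]]
scene glass_votive 0.8 [217.3, 241.2, 36.0, 43.2] 1223 [[0.67, -0.158, 0.001], [0.705, -0.129, 0.035], [0.733, -0.1, 0.058]]
```

Run:
```python
from h import *
p=env.snapshot("top")
X=pts(p,np.ones((400,640),bool))
def seg(lo,hi,y0,y1,x0=.38,x1=.64):
    m=(X[:,2]>lo)&(X[:,2]<hi)&(X[:,1]>y0)&(X[:,1]<y1)&(X[:,0]>x0)&(X[:,0]<x1)
    q=X[m][:,:2].astype(np.float32)
    r=cv2.minAreaRect(q);print(len(q),r);print(np.round(cv2.boxPoints(r),3).tolist())
    return r
seg(.138,.150,-.16,-.02); seg(.138,.150,.1,.23)
# board: z ~18mm
seg(.012,.022,-.3,-.13)
for l in("rack","pin_knob","notch_inner","bookend"):
    print(l,[(round(q["score"],2),q["bbox"]) for q in env.boxes_of(p,l)[:2]])
cv2.imwrite("pics/crop.png",cv2.resize(p["frame"][110:350,220:480,::-1],None,fx=2.5,fy=2.5,interpolation=3)[:600])
```

```text
647 ((0.5266602039337158, -0.10556096583604813), (0.1490287482738495, 0.012683711014688015), 15.950824737548828)
[[0.453000009059906, -0.11999999731779099], [0.4569999873638153, -0.13199999928474426], [0.6000000238418579, -0.09099999815225601], [0.597000002861023, -0.07900000363588333]]
705 ((0.5048297643661499, 0.17050011456012726), (0.06860519200563431, 0.24369561672210693), 82.80148315429688)
[[0.3799999952316284, 0.15199999511241913], [0.6209999918937683, 0.12099999934434891], [0.6299999952316284, 0.1889999955892563], [0.3880000114440918, 0.2199999988079071]]
3161 ((0.5425670146942139, -0.16259931027889252), (0.1696004718542099, 0.11597824096679688), 15.935317993164062)
[[0.4449999928474426, -0.12999999523162842], [0.47699999809265137, -0.24199999868869781], [0.6399999856948853, -0.19499999284744263], [0.6079999804496765, -0.08399999886751175]]
rack [(0.74, [220.1, 179.1, 234.3, 147.8]), (0.41, [249.4, 247.5, 25.9, 58.7])]
pin_knob [(0.51, [363.6, 192.8, 10.9, 15.9])]
notch_inner [(0.71, [219.4, 179.1, 230.7, 151.9])]
bookend [(0.72, [352.7, 185.4, 62.6, 86.0]), (0.49, [374.9, 129.8, 36.7, 34.1])]
```

View pics/crop.png

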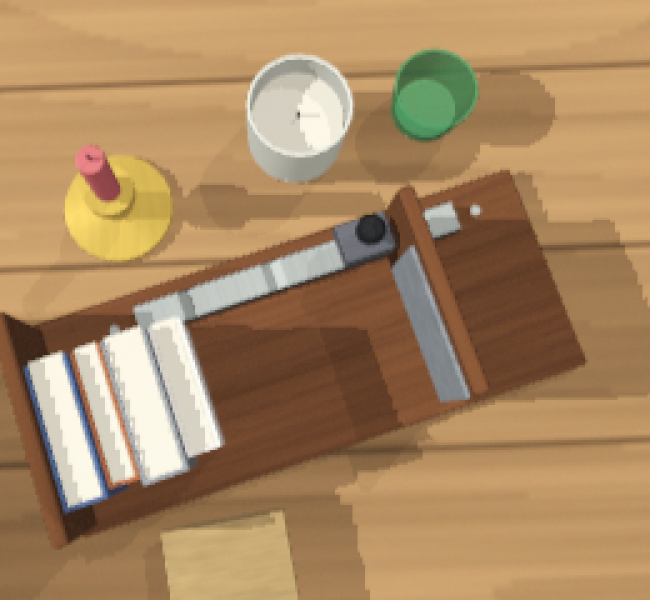

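View pics/scene.png

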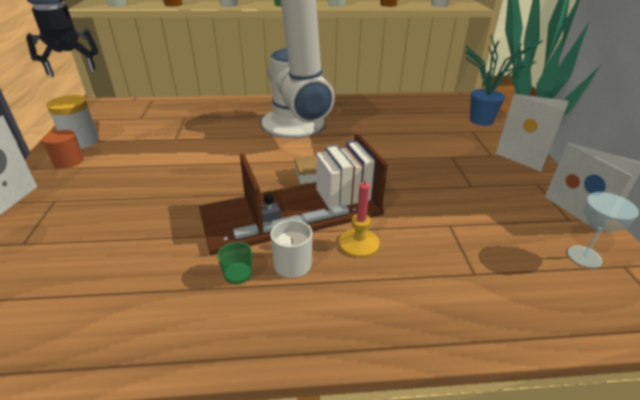

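The top crop shows the bookend at about (440,290), with the knob on its inner side at (370,228). The notches are at about (270,275) and (185,305). The outer side of the panel is clear. The scene view agrees with this. Rack yaw is about 0.278 rad and the travel now is about 0.057 m. I'll turn the tool so its x axis runs along rack +y, then close the fingers.

Request:
apply_moves --commands '[[[0,0,0],[0,0,-6.7],255],[[0,0,0],[0,0,-6.7],255],[[0,0,0],[0,0,-6.7],255],[[0,0,0],[0,0,-6.7],255],[[0,0,0],[0,0,-6.7],255],[[0,0,0],[0,0,-6.7],255],[[0,0,0],[0,0,-6.7],255]]' --squeeze 20

```text
time_s: 1.93
tcp_pos: [0.1983, -0.5663, 0.2312]
eef_rot: [-2.627, -1.723, -0.0]
contact_force: [-0.4, -0.2, 0.4]
finger_gap: 0.0003
gripper_force: 0.0
```

Request:
apply_moves --commands '[[[0,0,0],[0,0,-6.7],255],[[0,0,0],[0,0,-6.7],255],[[0,0,0],[0,0,-6.7],255],[[0,0,0],[0,0,-6.7],255],[[0,0,0],[0,0,-6.7],255],[[0,0,0],[0,0,-6.25],255],[[0,0,0],[0,0,0],255]]'

```text
time_s: 2.52
tcp_pos: [0.1983, -0.5663, 0.2313]
eef_rot: [1.887, 2.512, -0.0]
contact_force: [0.5, 0.5, -0.1]
finger_gap: 0.0001
gripper_force: 0.0
```

Request:
apply_moves --commands '[[[0.02,0.032,0],[0,0,0],255],[[0.02,0.032,0],[0,0,0],255],[[0.02,0.032,0],[0,0,0],255],[[0.02,0.032,0],[0,0,0],255],[[0.02,0.032,0],[0,0,0],255],[[0.02,0.032,0],[0,0,0],255],[[0.02,0.032,0],[0,0,0],255]]'

```text
time_s: 3.1
tcp_pos: [0.3761, -0.3686, 0.2315]
eef_rot: [1.897, 2.504, -0.0]
contact_force: [0.9, -0.9, 0.7]
finger_gap: -0.0001
gripper_force: 0.0
```

Request:
apply_moves --commands '[[[0.02,0.032,0],[0,0,0],255],[[0.02,0.032,0],[0,0,0],255],[[0.02,0.032,0],[0,0,0],255],[[0.02,0.032,0],[0,0,0],255],[[0.02,0.032,0],[0,0,0],255],[[0.02,0.032,0],[0,0,0],255],[[0,0,0],[0,0,0],255],[[0,0,0],[0,0,0],255]]'

```text
time_s: 3.77
tcp_pos: [0.5277, -0.2004, 0.2309]
eef_rot: [-1.89, -2.508, 0.0]
contact_force: [-0.4, -0.2, 0.1]
finger_gap: -0.0001
gripper_force: 0.0
```

Request:
apply_moves --commands '[[[0,0.012,0.034],[0,0,0],255],[[0,0.012,0.034],[0,0,0],255],[[0,0,0.034],[0,0,0],255],[[0,0,0.034],[0,0,0],255],[[0.02,0,0],[0,0,0],255],[[0.02,0,0],[0,0,0],255],[[0.01,0,0],[0,0,0],255],[[0,0,0],[0,0,0],255]]'

```text
time_s: 4.43
tcp_pos: [0.5356, -0.147, 0.0958]
eef_rot: [1.893, 2.507, 0.0]
contact_force: [0.1, -0.9, 0.3]
finger_gap: -0.0002
gripper_force: 0.0
```

```bash
cat > m.py <<'E'
from h import *
import sys
p=env.snapshot("top");o=env.observe()
X=pts(p,np.ones((400,640),bool))
a=np.radians(15.95);ex=np.array([np.cos(a),np.sin(a)]);ey=np.array([-ex[1],ex[0]]);c=np.array([.5008,-.0166])
r=np.c_[(X[:,:2]-c)@ex,(X[:,:2]-c)@ey,X[:,2]]
t=o["tcp_pos"][:2]-c;print("tcp rack",t@ex,t@ey,o["tcp_pos"][2],o["contact_force"]@np.r_[ey,0])
for x0,x1 in((-.072,-.045),(.045,.072)):
    m=(r[:,2]>.138)&(r[:,2]<.15)&(r[:,0]>x0)&(r[:,0]<x1)&(r[:,1]<.09)&(r[:,1]>-.15);print("panel y",m.sum(),np.percentile(r[m,1],[5,50,95]) if m.any() else '')
k=[round(v,1) for v in proj(p,[*(c+.06*ex+.075*ey),.03])];print("inner notch pix",k,"outer",proj(p,[*(c+.06*ex+.005*ey),.03]))
if len(sys.argv)>1: cv2.imwrite(sys.argv[1],cv2.resize(p["frame"][110:350,220:480,::-1],None,fx=2.5,fy=2.5,interpolation=3))
E
python3 m.py pics/a.png
```

```text
tcp rack -0.0020938513929279743 -0.13597946026072416 0.09624462148360029 -0.20244947423155973
panel y 69 [-0.09660098 -0.09014569 -0.08667   ]
panel y 111 [-0.09733631 -0.09127842 -0.08664663]
inner notch pix [np.float64(295.9), np.float64(230.6)] outer [329.39210321 219.59297122]
```

View pics/a.png

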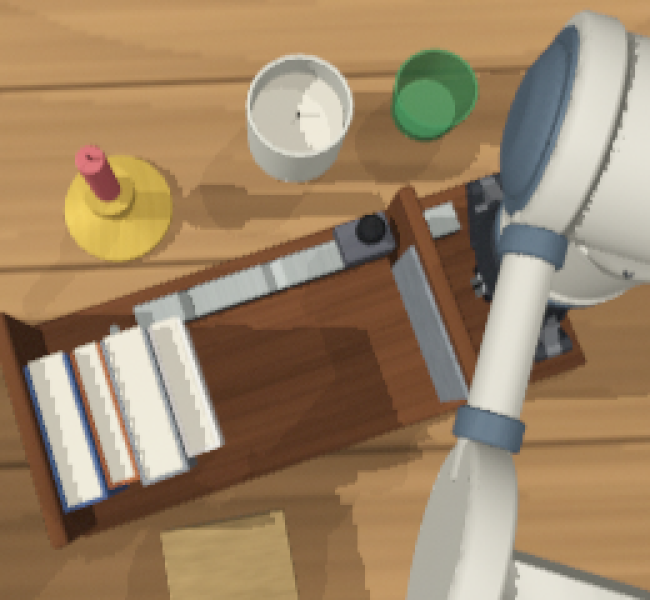

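The picture shows the closed gripper on the outer side of the panel, and my projected notch positions match what is visible to within about 2 mm. Now I'll make contact.

Request:
apply_moves --commands '[[[0.012,0,0],[0,0,0],255],[[0.006,0,0],[0,0,0],255],[[0.002,0,0],[0,0,0],255],[[0.002,0,0],[0,0,0],255],[[0.002,0,0],[0,0,0],255],[[0,0,0],[0,0,0],255]]'

```text
time_s: 4.98
tcp_pos: [0.5297, -0.1244, 0.0955]
eef_rot: [1.891, 2.507, -0.0]
contact_force: [0.2, 0.4, -0.1]
finger_gap: -0.0002
gripper_force: 0.0
```

Request:
apply_moves --commands '[[[0.002,0,0],[0,0,0],255],[[0.002,0,0],[0,0,0],255]]'

```text
time_s: 5.15
tcp_pos: [0.5287, -0.1211, 0.0955]
eef_rot: [1.892, 2.506, -0.001]
contact_force: [2.3, -4.0, 0.2]
finger_gap: 0.0
gripper_force: 0.0
```

Request:
apply_moves --commands '[[[0.002,0,0],[0,0,0],255],[[0.002,0,0],[0,0,0],255]]'

```text
time_s: 5.32
tcp_pos: [0.5275, -0.1168, 0.0955]
eef_rot: [1.892, 2.507, -0.0]
contact_force: [1.6, -4.3, 0.7]
finger_gap: -0.0001
gripper_force: 0.0
```

Request:
apply_moves --commands '[[[0.002,0,0],[0,0,0],255],[[0.002,0,0],[0,0,0],255]]'

```text
time_s: 5.48
tcp_pos: [0.5263, -0.1127, 0.0955]
eef_rot: [1.892, 2.508, -0.0]
contact_force: [1.0, -5.0, 0.7]
finger_gap: -0.0001
gripper_force: 0.0
```

Request:
apply_moves --commands '[[[0.006,0,0],[0,0,0],255],[[0.007,0,0],[0,0,0],255],[[0.007,0,0],[0,0,0],255],[[0.007,0,0],[0,0,0],255],[[0.007,0,0],[0,0,0],255],[[0.007,0,0],[0,0,0],255],[[0.005,0,0],[0,0,0],255],[[0.003,0,0],[0,0,0],255]]'

```text
time_s: 6.15
tcp_pos: [0.5125, -0.0649, 0.0953]
eef_rot: [-1.891, -2.508, -0.0]
contact_force: [0.7, -4.1, 1.0]
finger_gap: 0.0001
gripper_force: 0.0
```

Request:
apply_moves --commands '[[[0.002,0,0],[0,0,0],255]]'

```text
time_s: 6.23
tcp_pos: [0.5121, -0.0634, 0.0954]
eef_rot: [1.891, 2.508, -0.0]
contact_force: [0.6, -4.8, 1.1]
finger_gap: 0.0001
gripper_force: 0.0
```

Request:
apply_moves --commands '[[[0.002,0,0],[0,0,0],255]]'

```text
time_s: 6.32
tcp_pos: [0.5115, -0.0614, 0.0953]
eef_rot: [-1.891, -2.508, -0.0]
contact_force: [0.1, -1.0, 1.7]
finger_gap: -0.0001
gripper_force: 0.0
```

Request:
apply_moves --commands '[[[0.002,0,0],[0,0,0],255]]'

```text
time_s: 6.4
tcp_pos: [0.5109, -0.0592, 0.0951]
eef_rot: [-1.891, -2.507, -0.001]
contact_force: [-0.0, -0.2, -0.3]
finger_gap: 0.0002
gripper_force: 0.0
```

Request:
apply_moves --commands '[[[0.002,0,0],[0,0,0],255]]'

```text
time_s: 6.48
tcp_pos: [0.5103, -0.0571, 0.0949]
eef_rot: [-1.89, -2.507, -0.001]
contact_force: [0.4, -0.4, -0.4]
finger_gap: 0.0003
gripper_force: 0.0
```

Request:
apply_moves --commands '[[[0.002,0,0],[0,0,0],255]]'

```text
time_s: 6.57
tcp_pos: [0.5098, -0.0555, 0.0948]
eef_rot: [-1.891, -2.507, -0.0]
contact_force: [1.8, -4.2, -1.6]
finger_gap: -0.0002
gripper_force: 0.0
```

Request:
apply_moves --commands '[[[0.002,0,0],[0,0,0],255]]'

```text
time_s: 6.65
tcp_pos: [0.5096, -0.0548, 0.0949]
eef_rot: [1.891, 2.507, -0.002]
contact_force: [2.9, -7.2, -2.2]
finger_gap: -0.0
gripper_force: 0.0
```

Request:
apply_moves --commands '[[[0.002,0,0],[0,0,0],255]]'

```text
time_s: 6.73
tcp_pos: [0.5092, -0.0535, 0.0949]
eef_rot: [1.891, 2.505, -0.003]
contact_force: [3.4, -7.7, -2.5]
finger_gap: -0.0001
gripper_force: 0.0
```

Request:
apply_moves --commands '[[[0.002,0,0],[0,0,0],255]]'

```text
time_s: 6.82
tcp_pos: [0.5087, -0.0518, 0.0949]
eef_rot: [1.892, 2.505, -0.003]
contact_force: [2.2, -7.3, -2.1]
finger_gap: -0.0
gripper_force: 0.0
```

Request:
apply_moves --commands '[[[0.002,0,0],[0,0,0],255]]'

```text
time_s: 6.9
tcp_pos: [0.5081, -0.0498, 0.0949]
eef_rot: [1.892, 2.505, -0.003]
contact_force: [3.3, -9.7, -2.8]
finger_gap: 0.0005
gripper_force: 0.0
```

The drop into the outer notch showed at about y = -0.062, with contact again at y ≈ -0.056. The inner notch contact should therefore be at TCP y ≈ +0.011, with the drop starting near +0.005.

Request:
apply_moves --commands '[[[0.004,0,0],[0,0,0],255],[[0.007,0,0],[0,0,0],255],[[0.007,0,0],[0,0,0],255],[[0.007,0,0],[0,0,0],255],[[0.007,0,0],[0,0,0],255],[[0.005,0,0],[0,0,0],255],[[0.004,0,0],[0,0,0],255],[[0.002,0,0],[0,0,0],255]]'

```text
time_s: 7.57
tcp_pos: [0.4958, -0.0071, 0.0949]
eef_rot: [1.892, 2.508, -0.002]
contact_force: [1.1, -3.8, -2.0]
finger_gap: 0.0001
gripper_force: 0.0
```

Request:
apply_moves --commands '[[[0.002,0,0],[0,0,0],255]]'

```text
time_s: 7.65
tcp_pos: [0.4953, -0.0053, 0.0949]
eef_rot: [1.892, 2.508, -0.002]
contact_force: [-0.5, -3.6, -0.9]
finger_gap: -0.0
gripper_force: 0.0
```

Request:
apply_moves --commands '[[[0.002,0,0],[0,0,0],255]]'

```text
time_s: 7.73
tcp_pos: [0.4948, -0.0033, 0.0949]
eef_rot: [-1.892, -2.508, 0.001]
contact_force: [0.5, -3.6, -2.1]
finger_gap: -0.0
gripper_force: 0.0
```

Request:
apply_moves --commands '[[[0.002,0,0],[0,0,0],255],[[0.002,0,0],[0,0,0],255]]'

```text
time_s: 7.9
tcp_pos: [0.4937, 0.0007, 0.0951]
eef_rot: [-1.892, -2.508, 0.001]
contact_force: [0.7, -5.2, -1.6]
finger_gap: 0.0
gripper_force: 0.0
```

Request:
apply_moves --commands '[[[0.002,0,0],[0,0,0],255]]'

```text
time_s: 7.98
tcp_pos: [0.4932, 0.0029, 0.0952]
eef_rot: [-1.892, -2.508, -0.0]
contact_force: [1.3, -3.4, -1.7]
finger_gap: 0.0
gripper_force: 0.0
```

Request:
apply_moves --commands '[[[0.0015,0,0],[0,0,0],255]]'

```text
time_s: 8.07
tcp_pos: [0.4928, 0.0046, 0.0953]
eef_rot: [-1.891, -2.508, -0.001]
contact_force: [1.3, -1.5, -0.0]
finger_gap: 0.0
gripper_force: 0.0
```

Request:
apply_moves --commands '[[[0.0015,0,0],[0,0,0],255]]'

```text
time_s: 8.15
tcp_pos: [0.4925, 0.0063, 0.0955]
eef_rot: [-1.891, -2.508, -0.002]
contact_force: [-0.7, 0.2, -0.1]
finger_gap: -0.0002
gripper_force: 0.0
```

Request:
apply_moves --commands '[[[0.0015,0,0],[0,0,0],255],[[0.001,0,0],[0,0,0],255]]'

```text
time_s: 8.32
tcp_pos: [0.4918, 0.0086, 0.0955]
eef_rot: [-1.891, -2.508, -0.001]
contact_force: [0.6, 0.7, 0.1]
finger_gap: 0.0001
gripper_force: 0.0
```

Request:
apply_moves --commands '[[[0.001,0,0],[0,0,0],255]]'

```text
time_s: 8.4
tcp_pos: [0.4915, 0.0094, 0.0955]
eef_rot: [-1.891, -2.508, -0.001]
contact_force: [-0.3, 0.5, -0.1]
finger_gap: 0.0
gripper_force: 0.0
```

The pin has dropped: the panel pulled ahead of the fingers and the force is zero. I'll back off.

Request:
apply_moves --commands '[[[-0.005,0,0],[0,0,0],255],[[-0.02,0,0],[0,0,0],255],[[-0.035,0,0],[0,0,0],255],[[-0.02,0,-0.03],[0,0,0],255],[[0,0,-0.035],[0,0,0],255],[[-0.02,0,-0.035],[0,0,0],255],[[-0.035,0,0],[0,0,0],255],[[-0.035,0,0],[0,0,0],255]]'

```text
time_s: 9.07
tcp_pos: [0.5399, -0.1559, 0.1995]
eef_rot: [1.885, 2.504, 0.004]
contact_force: [0.6, -0.5, -0.6]
finger_gap: 0.0001
gripper_force: 0.0
```

Request:
apply_moves --commands '[[[-0.035,0,0],[0,0,0],255],[[-0.035,0,0],[0,0,0],255],[[-0.035,0,0],[0,0,0],255],[[0,0,0],[0,0,0],255]]'

```text
time_s: 9.4
tcp_pos: [0.567, -0.2614, 0.193]
eef_rot: [-1.898, -2.502, 0.004]
contact_force: [0.7, 0.1, -0.1]
finger_gap: 0.0001
gripper_force: 0.0
```

```bash
python3 m.py pics/b.png
```

```text
tcp rack -0.0031127443516471343 -0.2509102196813891 0.193459294204074 0.7992977976863289
panel y 122 [0.04475207 0.05004199 0.05528095]
panel y 108 [0.04523357 0.05041166 0.05560685]
inner notch pix [np.float64(295.9), np.float64(230.6)] outer [329.39210321 219.59297122]
```

View pics/b.png

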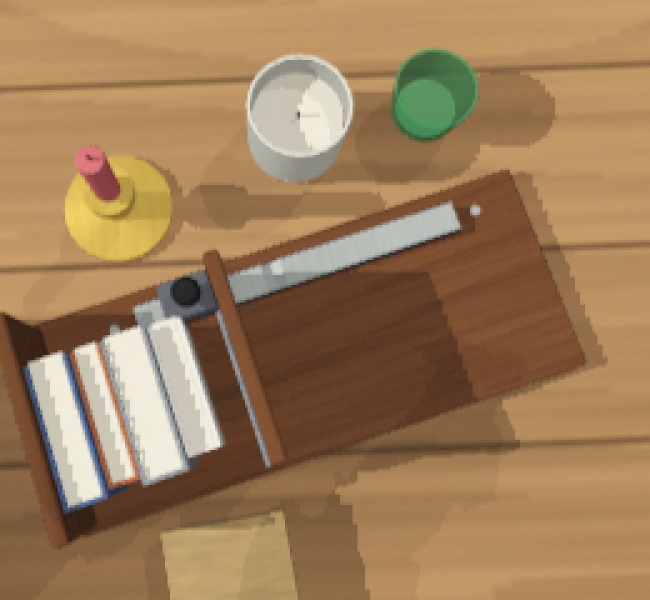

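The panel's mid-plane measures rack y = 0.050 m, which is travel 0.20. The picture shows the knob at about (187,291), over the inner notch. The books are unmoved and the hand is clear.

```bash
python3 -c "
from station import env
print(env.close_job())"
```

```text
the job is handed in; nothing more can be done
None
```

The bookend is in the inner notch (measured travel about 0.20 m), the books and other things look unmoved in the last top view, the hand is clear, and the job is handed in after about 9.5 s of robot time.

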